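# Lay the dowel in the cut-off jig and hold its stop turret at the third click

### The arm

A 6-joint arm with a two-finger parallel gripper is mounted at the origin on the work surface; the furniture and walls round the work are solid. World frame = base frame: x ahead of the robot, y to its left, z up, the work surface at z = 0. Lengths are in m, angles in degrees, forces in N, time in s.
With the tool pointing down it reaches from about 0.35 to 0.875 m from the base axis. Payload 4.2 kg.
Tool frame: the origin (TCP) lies on the front face of the gripper's body, between the roots of the fingers; the fingertips stand 70 mm ahead of it and the grasp point (between the pads) lies 51 mm ahead of it; z points along the fingers, y is the line along which they close (so a half turn about z gives the same grasp; the last joint's range is limited). The gripper opens to 87 mm and grips with 3 to 60 N. Pads are 19 mm wide; open, the fingers measure 117 mm over their backs; the gripper's body (75 mm by 190 mm) begins 51 mm behind the grasp point.
Start: joints at [88.614, 22.042, 0.453, 0, -68.411, -14.817], TCP at [0.174, 0.6, 0.292] pointing down, gripper open.
Joint ranges: [-179.83, 179.83], [-69.29, 118.12], [-61.27, 80.66], [-181.25, 117.63], [-171.15, -9.14], [-177.46, 177.46]. Speed limits (degrees/s): [159.86, 159.86, 180, 180, 180, 180].

### API

Orientations are given as a 3x3 rotation matrix whose columns are the frame's x, y, z axes.
In Python, from station import r gives the robot as it stands.
- The arm moves only by the shell command python3 -m pendant 'ROWS' [OPENING]. ROWS is JSON, a list of rows, each a list of 2 entries, a list of its own where there are three numbers: the shift along the tool's x, y, z in mm, then the turn, a rotation vector about the tool's x, y, z in rad. A call has 1 to 10 rows; each row is the pose to reach, as a shift and turn from the pose commanded when the call began, along the tool's axes at that moment; what a row does not reach only later rows make up. A row lasts 1/10 s, in which the tool goes at most 50 mm and 8.59 degrees, less where a joint would pass 70% of its speed; a pose out of reach is approached as far as the arm can. A call with a gripper value outside its range is refused whole. OPENING is the opening, from 0 (shut) to 1 (fully open), set as the call begins (- or left out, the last holds). The fingers move at their own pace and stop on an object; the grip force is fixed at half the most. Time passes only in rows, so rows that repeat a pose let the fingers close. It gives the time, the measured TCP pose, the force, the opening and the grip force at its end, in the units of the state.
- r.sense(): the state, without advancing time (a new reading comes with each control period).
- r.capture(name): name is "scene" or "top" or "wrist"; returns a dict with "frame" (400x640x3 uint8, red, green, blue), "vertical_fov" (degrees; the focal length in pixels is half the picture's height over the tangent of half this angle, whatever the lens; pixels are square), "cx", "cy" (the principal point, pixels), "rvec" (rotation vector, rad) and "tvec" (3), from world to camera coordinates, as OpenCV has them. Camera axes: x right, y down, z forward; pixel columns grow to the right and rows downward; lengths in m; the calibration is good to about 2 mm. The wrist camera is an equidistant fisheye: a pixel r from the principal point sees the ray r / f radians off the axis. A picture is of the moment at which its call begins. There is no depth.
- r.finish_job(): hands the job in; it is judged then, once.
The state is a dict: "time_s": time; "joints": joint angles; "joint_velocities": joint speeds; "effort": joint torques, N m; "tcp_pos": TCP position; "ee_rot": TCP orientation; "wrist_force": force on the tool from outside, world axes, zero at the start; "moment": the same for the moment, N m; "gripper_width": opening from 0.0 (shut) to 1.0 (fully open); "gripper_force": force on a finger pad.
Only numpy, scipy, OpenCV 4.12 (cv2) and the standard library are available. Lean on these libraries where they do the work, as an engineer would, in place of code of your own. Each camera call takes 0.05 s, during which the arm holds its last target. There are 200 camera calls.

### The job

Get the cut-off jig ready: lay the round dowel flat in the two V rests, evenly across both and without dropping it, and let go of it. Then take the turret's bar grip, turn it clockwise (seen from above) to its third click, not on to the fourth, and finish with the grip still held there, because the turret springs back if you let go. Leave the flat offcut and the little jar where they are.

Things in the scene. Friction and masses are not known exactly. Their poses are not given: they have to be found in the camera images.
- dowel: round dowel, plain light wood, 182 mm long, 19 mm thick, 35 g; lies on the bench left or right of the jig, pointing roughly away from the robot. Origin mid-length at its underside as first lying (9 mm below its axis); y axis along the dowel, z up at the start
- cradle (a point): where the dowel's middle belongs: midway between the two V rests, 42 mm above the bench, on the axis of a dowel lying in them; y axis along the groove line. The rests are steel 90 degree Vs, each 14 mm long, centred 45 mm either side of this point, 42 mm wide at the mouth, rims 49 mm above the bench; between them a free gap 76 mm long over the board (top 10 mm above the bench)
- jig: cut-off jig, fixed to the bench: plywood board 80 (x) x 285 (y) x 10 mm with two V rests (their midpoint at y = +57.5 mm) and the stop turret (its axis at y = -97.5 mm); origin in the centre of the board's underside. The turret is an aluminium drum 60 mm across, top 50 mm above the bench, with six radial stop screws reaching at most 44 mm from its axis
- grip (a point): grip point on the turret's upright turning axis, 72 mm above the bench, turning with it. The black bar grip is 60 mm long, 14 mm wide, from 56 to 88 mm above the bench, over a collar 42 mm across; x axis along the bar, to the end with the small steel pointer mark. Grip it across its 14 mm width
- turret (a joint): turn in rad, clockwise from above positive; starts at home, 0 (bar 36 degrees counterclockwise of the jig's x axis). Clicks every 24 degrees: first 0.419, third 1.257, end 2.094. Return spring about 0.08 N m all the way plus a ripple of 0.07 N m: resistance peaks 6 degrees past each stop (home too) and falls to almost nothing 6 degrees before the next. Let go, it runs back to home
- offcut: flat wooden offcut, 44 x 120 x 19 mm, lying on the other side of the jig; not part of the job; origin at the centre of its underside
- wax: small jar, 45 mm across, 100 mm tall, standing towards the right; not part of the job

How it is judged:
By the outcome, as a careful person would: the job done as asked, in the order asked, and still so for the second after the job is handed in, while the arm keeps its last pose, push and grip.
It also fails if it takes over 48 s, if anything falls off the work surface, if the arm or the gripper's body presses on something with over 40 N, if the wrist force passes 120 N, or if a joint passes its speed limit or range.

## Working session

There is one attempt and no reset: what is moved stays moved. The work goes in short steps, Python scripts to look and compute and a shell command to move; the robot and the scene stay as the last step left them, time stands still between calls to the robot, and variables do not carry over. Pictures are saved under pics/ and viewed, at most 12 in all, crops included, and the job is handed in when it is done.

```bash
ls; mkdir -p pics
cat > h.py <<'E'
import numpy as np, cv2
from station import r
def cap(n):
    c=r.capture(n); f=200/np.tan(np.radians(c["vertical_fov"]/2))
    R=cv2.Rodrigues(np.array(c["rvec"],float))[0]; t=np.array(c["tvec"],float).ravel()
    return dict(im=np.ascontiguousarray(c["frame"][:,:,::-1]),f=f,cx=c["cx"],cy=c["cy"],R=R,t=t,fish=(n=="wrist"))
def ray(c,u,v):
    x,y=u-c["cx"],v-c["cy"]
    if c["fish"]:
        q=np.hypot(x,y); th=q/c["f"]; d=np.array([x/q*np.sin(th),y/q*np.sin(th),np.cos(th)]) if q>0 else np.array([0,0,1.])
    else: d=np.array([x/c["f"],y/c["f"],1])
    return -c["R"].T@c["t"], c["R"].T@d
def plane(c,u,v,z):
    o,d=ray(c,u,v); return o+d*(z-o[2])/d[2]
def proj(c,p):
    q=c["R"]@np.array(p)+c["t"]
    if c["fish"]:
        h=np.hypot(q[0],q[1]); th=np.arctan2(h,q[2]); return c["cx"]+c["f"]*th*q[0]/h, c["cy"]+c["f"]*th*q[1]/h
    return c["cx"]+c["f"]*q[0]/q[2], c["cy"]+c["f"]*q[1]/q[2]
E
python3 - <<'E'
from h import *
for n in("top","scene","wrist"):
    c=cap(n); cv2.imwrite(f"pics/{n}0.png",c["im"]); print(n,c["f"],-c["R"].T@c["t"],c["R"][2])
s=r.sense(); print(s)
E
```

```text
pics
top 412.55994468246956 [ 0.34926019 -0.0507401   1.11373893] [ 0.06372885 -0.02027896 -0.99776119]
scene 470.2462597149798 [-0.48325224 -0.54869335  0.717491  ] [ 0.74398276  0.39728402 -0.53726628]
wrist 309.70691628693146 [0.25282578 0.57726107 0.38360032] [-0.28841983  0.0816062  -0.95402014]
{'time_s': 0.15, 'joints': array([ 8.86130257e+01,  2.20822333e+01,  3.97914901e-01, -1.92914786e-02,
       -6.84103017e+01, -1.48154371e+01]), 'joint_velocities': array([ 0.009818  , -0.11335862,  0.19400204,  0.10532869,  0.05550143,
       -0.08485366]), 'effort': array([-2.20327820e-04, -3.91053808e+01,  1.87586796e+01,  4.22232226e+00,
        1.23900769e-02, -1.41342189e-04]), 'tcp_pos': array([0.17429657, 0.59986361, 0.29139833]), 'ee_rot': array([[ 9.60247315e-01, -2.79150443e-01, -3.52958397e-04],
       [-2.79150641e-01, -9.60245916e-01, -1.64335035e-03],
       [ 1.19815118e-04,  1.67655132e-03, -9.99998587e-01]]), 'wrist_force': array([ 0.234398  , -0.00429704, -0.59707394]), 'moment': array([-0.03869493, -0.00435929, -0.00137045]), 'gripper_force': 0.0, 'gripper_width': 1.0000336686119977}
```

View pics/top0.png

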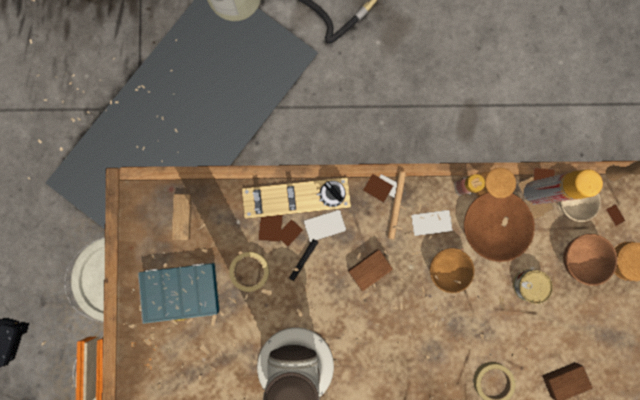

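View pics/scene0.png

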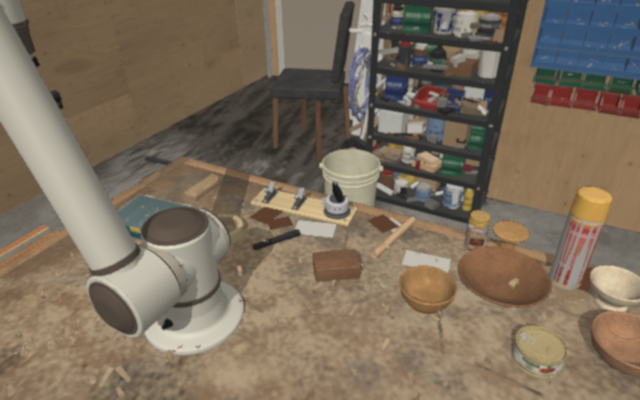

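The top view shows the jig board at (297,197), with V rests at (257,200) and (291,197) and the turret at (333,191). The dowel runs from (403,168) to (391,238), the offcut is at (181,214) and the jar at (476,183). The scene view agrees with this layout.

Run:
```python
from h import *
c=cap("top")
cr=c["im"][160:250,235:425]; cv2.imwrite("pics/top1.png",cv2.resize(cr,None,fx=4.2,fy=4.2,interpolation=cv2.INTER_CUBIC))
for n,u,v,z in[("dow far",403,168,.0095),("dow near",391,238,.0095),("rest L",257,200,.045),("rest R",291,197,.045),("turret",333,191,.07),("jar",476,183,.1),("offc",181,214,.019),("base",295,365,0),("edge",300,172,0)]: print(n,plane(c,u,v,z).round(3))
```

```text
dow far [ 0.52 -0.3   0.01]
dow near [ 0.331 -0.262  0.01 ]
rest L [0.436 0.091 0.045]
rest R [0.442 0.003 0.045]
turret [ 0.454 -0.106  0.07 ]
jar [ 0.466 -0.461  0.1  ]
offc [0.403 0.294 0.019]
base [ 0.001 -0.001  0.   ]
edge [ 0.514 -0.02   0.   ]
```

View pics/top1.png

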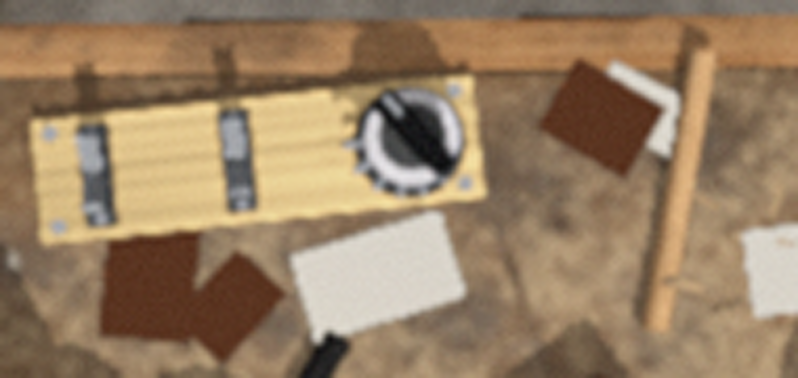

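```bash
cat >> h.py <<'E'
def goal(x,y,z,yaw):
    s=r.sense(); R=np.array(s["ee_rot"]); a=np.radians(yaw); ca,sa=np.cos(a),np.sin(a)
    T=np.array([[ca,sa,0],[sa,-ca,0],[0,0,-1.]])
    d=R.T@(np.array([x,y,z])-s["tcp_pos"])*1000
    w=cv2.Rodrigues(R.T@T)[0].ravel()
    print("shift",d.round(1),"turn",w.round(4)," dist",np.linalg.norm(d).round(),"deg",np.degrees(np.linalg.norm(w)).round(1))
E
python3 - <<'E'
from h import *
goal(.43,.2,.29,-11); goal(.42,-.28,.24,-11)
E
```

```text
shift [357.1 312.7   2.1] turn [ 0.0014 -0.0001 -0.0909]  dist 475.0 deg 5.2
shift [481.5 776.3  52.7] turn [ 0.0014 -0.0001 -0.0909]  dist 915.0 deg 5.2
```

```bash
python3 -m pendant '[[[357,313,2],[0,0,-0.09]],[[357,313,2],[0,0,-0.09]],[[357,313,2],[0,0,-0.09]],[[357,313,2],[0,0,-0.09]],[[357,313,2],[0,0,-0.09]],[[357,313,2],[0,0,-0.09]],[[357,313,2],[0,0,-0.09]],[[357,313,2],[0,0,-0.09]],[[357,313,2],[0,0,-0.09]],[[357,313,2],[0,0,-0.09]]]'
python3 - <<'E'
from h import *
goal(.42,-.28,.24,-11)
E
```

```text
time_s: 1.2
tcp_pos: [0.4307, 0.197, 0.2903]
ee_rot: [[0.981, -0.194, -0.0], [-0.194, -0.981, -0.0], [-0.0, 0.0, -1.0]]
wrist_force: [0.2, 0.5, -0.3]
gripper_width: 0.998
gripper_force: 0.0
shift [ 82.2 470.   50.4] turn [ 0.0004  0.0001 -0.0037]  dist 480.0 deg 0.2
```

```bash
python3 -m pendant '[[[82,470,50],[0,0,0]],[[82,470,50],[0,0,0]],[[82,470,50],[0,0,0]],[[82,470,50],[0,0,0]],[[82,470,50],[0,0,0]],[[82,470,50],[0,0,0]],[[82,470,50],[0,0,0]],[[82,470,50],[0,0,0]],[[82,470,50],[0,0,0]],[[82,470,50],[0,0,0]]]'; python3 -m pendant '[[[0,0,0],[0,0,0]],[[0,0,0],[0,0,0]],[[0,0,0],[0,0,0]]]';  python3 - <<'E'
from h import *
c=cap("wrist"); cv2.imwrite("pics/w1.png",c["im"])
for x in (.33,.42,.511): print(proj(c,(x,-.262-.19*(x-.33),.0095)))
E
```

```text
time_s: 2.2
tcp_pos: [0.4196, -0.2799, 0.2396]
ee_rot: [[0.981, -0.194, -0.001], [-0.194, -0.981, -0.0], [-0.001, 0.0, -1.0]]
wrist_force: [1.4, 1.2, -0.1]
gripper_width: 0.998
gripper_force: 0.0
time_s: 2.5
tcp_pos: [0.4202, -0.2764, 0.2403]
ee_rot: [[0.982, -0.191, -0.0], [-0.191, -0.982, 0.0], [-0.0, -0.0, -1.0]]
wrist_force: [0.1, 0.6, -0.6]
gripper_width: 1.003
gripper_force: 0.0
(np.float64(322.35834994653413), np.float64(255.17178184790438))
(np.float64(322.17816855930016), np.float64(179.36265932317886))
(np.float64(321.8369498352382), np.float64(92.18075152385826))
```

View pics/w1.png

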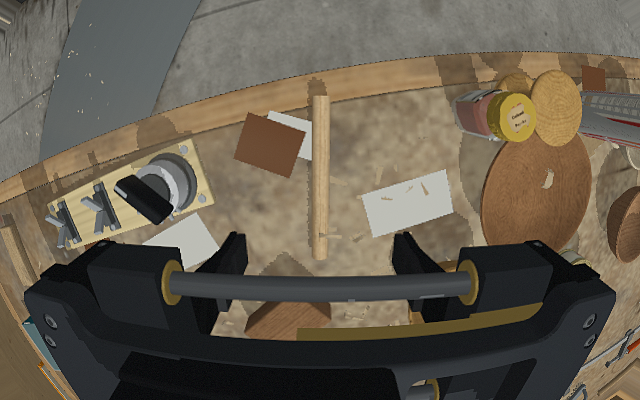

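The wrist view shows the dowel from its far end at (320,97) to its near end at (319,258). The turret is at (167,185) and the V rests at (62,228) and (98,205).

Run:
```python
from h import *
c=cap("wrist")
hsv=cv2.cvtColor(c["im"],cv2.COLOR_BGR2HSV); print(hsv[150,295:345].tolist()[::4])
a=plane(c,320,97,.0095); b=plane(c,319,258,.0095); m=(a+b)/2; d=a-b
yaw=np.degrees(np.arctan2(d[1],d[0])); print(a,b,m,np.linalg.norm(d),yaw)
goal(m[0],m[1],.0725,yaw)
# jig: rest tops, turret
print(plane(c,167,185,.05),plane(c,62,228,.045),plane(c,98,205,.045))
```

```text
[[13, 135, 106], [13, 87, 114], [34, 11, 188], [30, 11, 188], [30, 11, 168], [19, 90, 162], [19, 90, 182], [19, 86, 190], [18, 86, 186], [17, 58, 115], [16, 57, 117], [18, 59, 122], [16, 64, 123]]
[ 0.50666171 -0.2933187   0.0095    ] [ 0.3271567  -0.25723498  0.0095    ] [ 0.41690921 -0.27527684  0.0095    ] 0.18309582697175555 -11.366001864565137
shift [-3.700e+00 -1.000e-01  1.681e+02] turn [-0.0001 -0.0006  0.0073]  dist 168.0 deg 0.4
[ 0.45642023 -0.12307971  0.05      ] [0.43559631 0.07414077 0.045     ] [ 0.45296138 -0.01281108  0.045     ]
```

```bash
python3 -m pendant '[[[-3.7,0,40],[0,0,0.007]],[[-3.7,0,80],[0,0,0.007]],[[-3.7,0,110],[0,0,0.007]],[[-3.7,0,135],[0,0,0.007]],[[-3.7,0,150],[0,0,0.007]],[[-3.7,0,160],[0,0,0.007]],[[-3.7,0,167],[0,0,0.007]],[[-3.7,0,168],[0,0,0.007]],[[-3.7,0,168],[0,0,0.007]]]'; python3 -m pendant '[[[0,0,0],[0,0,0]],[[0,0,0],[0,0,0]],[[0,0,0],[0,0,0]],[[0,0,0],[0,0,0]],[[0,0,0],[0,0,0]],[[0,0,0],[0,0,0]],[[0,0,0],[0,0,0]],[[0,0,0],[0,0,0]],[[0,0,0],[0,0,0]],[[0,0,0],[0,0,0]]]' 0
```

```text
time_s: 3.5
tcp_pos: [0.4171, -0.2763, 0.0728]
ee_rot: [[0.98, -0.198, 0.001], [-0.198, -0.98, -0.0], [0.001, 0.0, -1.0]]
wrist_force: [0.7, 0.2, -0.4]
gripper_width: 1.0
gripper_force: 0.0
time_s: 4.5
tcp_pos: [0.4166, -0.2763, 0.0722]
ee_rot: [[0.98, -0.199, -0.0], [-0.199, -0.98, 0.0], [-0.0, -0.0, -1.0]]
wrist_force: [-0.5, -0.8, -0.4]
gripper_width: 0.219
gripper_force: 30.0
```

```bash
python3 -m pendant '[[[0,0,-10],[0,0,0]],[[0,0,-30],[0,0,0]],[[0,0,-55],[0,0,0]],[[0,0,-80],[0,0,0]],[[0,0,-105],[0,0,0]],[[0,0,-125],[0,0,0]],[[0,0,-135],[0,0,0]],[[0,0,-135],[0,0,0]],[[0,0,-135],[0,0,0]]]'
python3 - <<'E'
from h import *
c=cap("wrist"); cv2.imwrite("pics/w2.png",c["im"])
goal(.443,.04,.207,-84.4)
E
```

```text
time_s: 5.4
tcp_pos: [0.4161, -0.276, 0.2066]
ee_rot: [[0.98, -0.199, -0.001], [-0.199, -0.98, 0.001], [-0.001, -0.001, -1.0]]
wrist_force: [-0.3, -0.3, -1.3]
gripper_width: 0.215
gripper_force: 30.0
shift [ -36.3 -315.1   -0.5] turn [1.0000e-03 2.3000e-03 1.2729e+00]  dist 317.0 deg 72.9
```

View pics/w2.png

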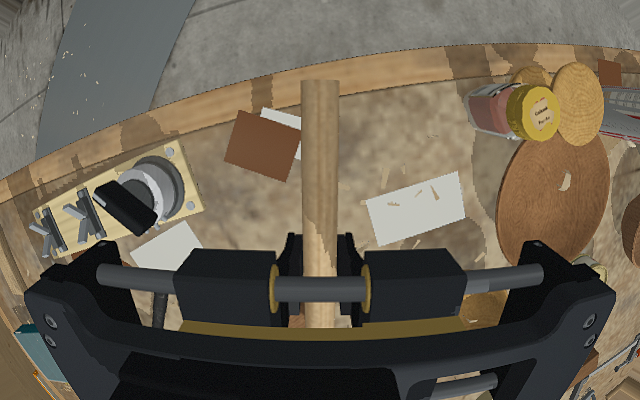

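The dowel is held firmly between the pads, with its far end at (320,82).

```bash
python3 -m pendant '[[[-2,-15,0],[0,0,0.06]],[[-6,-50,0],[0,0,0.2]],[[-11,-90,0],[0,0,0.34]],[[-15,-130,0],[0,0,0.48]],[[-20,-170,0],[0,0,0.62]],[[-24,-210,0],[0,0,0.76]],[[-28,-250,0],[0,0,0.9]],[[-32,-280,0],[0,0,1.04]],[[-35,-305,0],[0,0,1.17]],[[-36,-315,0],[0,0,1.27]]]'; python3 -m pendant '[[[0,0,0],[0,0,0]],[[0,0,0],[0,0,0]],[[0,0,0],[0,0,0]]]';  python3 - <<'E'
from h import *
c=cap("wrist"); cv2.imwrite("pics/w3.png",c["im"])
c=cap("top"); cv2.imwrite("pics/t3.png",c["im"])
E
```

```text
time_s: 6.45
tcp_pos: [0.4436, 0.0415, 0.2061]
ee_rot: [[0.098, -0.995, -0.002], [-0.995, -0.098, -0.001], [0.001, 0.002, -1.0]]
wrist_force: [-0.3, -0.2, -1.5]
gripper_width: 0.213
gripper_force: 30.0
time_s: 6.75
tcp_pos: [0.4435, 0.0388, 0.2067]
ee_rot: [[0.102, -0.995, -0.001], [-0.995, -0.102, -0.001], [0.0, 0.001, -1.0]]
wrist_force: [0.7, -0.5, -1.1]
gripper_width: 0.215
gripper_force: 30.0
```

View pics/w3.png

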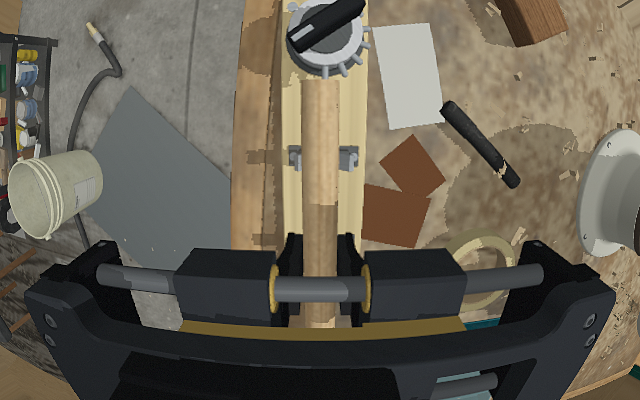

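The near V rest's rims show at (289,158) and (357,158), on either side of the dowel. The board edges at row 158 are about columns 282 and 367, and the turret is at (328,42).

Run:
```python
from h import *
c=cap("wrist")
cr=c["im"][0:240,270:390]; cv2.imwrite("pics/w3c.png",cv2.resize(cr,None,fx=2.5,fy=2.5,interpolation=cv2.INTER_CUBIC))
hsv=cv2.cvtColor(c["im"],cv2.COLOR_BGR2HSV)
m=cv2.inRange(hsv,(15,50,120),(32,170,255))
L=[];Rr=[]
for v in list(range(100,146,5))+list(range(180,226,5)):
    x=np.where(m[v,275:375])[0]+275
    a,b=plane(c,x.min()-.5,v,.01),plane(c,x.max()+.5,v,.01); L.append(a);Rr.append(b)
    if v%20==0: print(v,x.min(),x.max(),a.round(4),b.round(4),np.linalg.norm(a-b).round(4))
for u,v in((289,158),(357,158),(323,158)): print(plane(c,u,v,.049))
for u,v in((287,42),(366,42)): print(plane(c,u,v,.05))
```

```text
100 281 374 [ 0.487 -0.043  0.01 ] [ 0.4004 -0.0522  0.01  ] 0.0871
120 282 374 [ 0.4845 -0.0244  0.01  ] [ 0.3982 -0.0334  0.01  ] 0.0868
140 281 374 [ 0.4839 -0.0054  0.01  ] [ 0.3957 -0.0146  0.01  ] 0.0887
180 282 374 [0.4802 0.0333 0.01  ] [0.3903 0.0242 0.01  ] 0.0903
200 283 363 [0.4779 0.0535 0.01  ] [0.3983 0.0455 0.01  ] 0.08
220 283 362 [0.4766 0.0747 0.01  ] [0.3962 0.0667 0.01  ] 0.0808
[0.47136686 0.0037451  0.049     ]
[ 0.41573423 -0.00187253  0.049     ]
[0.44357351 0.00107101 0.049     ]
[ 0.48145063 -0.09075091  0.05      ]
[ 0.41926721 -0.0974729   0.05      ]
```

View pics/w3c.png

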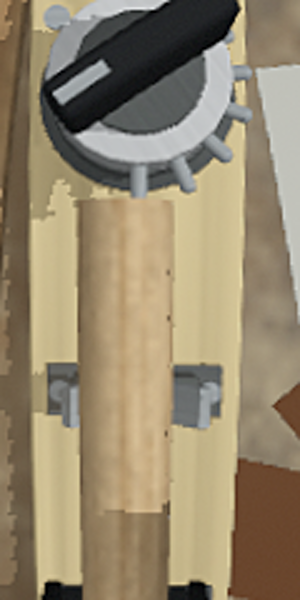

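Run:
```python
from h import *
c=cap("wrist"); s=r.sense()
e=plane(c,320,79,.1440); R=s["ee_rot"]; print("dowel end along tool x", R.T@(e-s["tcp_pos"]))
print("drum",plane(c,325.5,32,.05),proj(c,(.4384+.0045*.88,.0484-.045,.049)))
goal(.4385,.048,.108,-84.95)
```

```text
dowel end along tool x [0.09451287 0.00127083 0.06319099]
drum [ 0.45207828 -0.10167557  0.05      ] (np.float64(324.31227504793276), np.float64(160.80518325036104))
shift [-9.6  4.3 99.2] turn [ 0.0002 -0.      0.0123]  dist 100.0 deg 0.7
```

```bash
python3 -m pendant '[[[-5,2,10],[0,0,0.012]],[[-11,4.3,25],[0,0,0.012]],[[-11,4.3,40],[0,0,0.012]],[[-11,4.3,55],[0,0,0.012]],[[-11,4.3,70],[0,0,0.012]],[[-11,4.3,80],[0,0,0.012]],[[-11,4.3,86],[0,0,0.012]],[[-11,4.3,90],[0,0,0.012]],[[-11,4.3,90],[0,0,0.012]],[[-11,4.3,90],[0,0,0.012]]]'
python3 - <<'E'
from h import *
c=cap("wrist"); cv2.imwrite("pics/w4.png",c["im"]); cv2.imwrite("pics/w4c.png",cv2.resize(c["im"][0:240,240:420],None,fx=2.5,fy=2.5,interpolation=cv2.INTER_CUBIC))
E
```

```text
time_s: 7.95
tcp_pos: [0.4388, 0.0502, 0.1176]
ee_rot: [[0.089, -0.996, 0.001], [-0.996, -0.089, 0.0], [-0.0, -0.001, -1.0]]
wrist_force: [-0.8, 0.0, -0.2]
gripper_width: 0.224
gripper_force: 30.0
```

View pics/w4c.png

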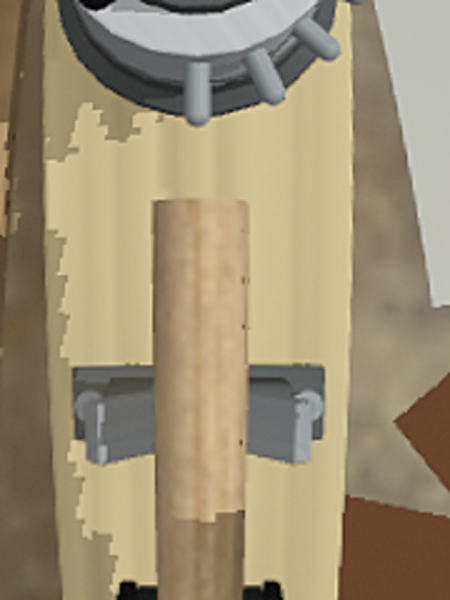

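The dowel is centred over the rest: its axis is at crop column 200 and the rest spans columns 73 to 325. The V rim tops run from about crop row 400 to 462.

Run:
```python
from h import *
c=cap("wrist"); s=r.sense()
for cv_ in (403,462):
    for cu in (95,303): print(cv_,cu,plane(c,240+cu/2.5,cv_/2.5,.049).round(4))
print("end",plane(c,240+200/2.5,200/2.5,.055), s["tcp_pos"])
```

```text
403 95 [4.645e-01 4.000e-04 4.900e-02]
403 303 [ 0.4205 -0.0034  0.049 ]
462 95 [0.4638 0.0134 0.049 ]
462 303 [0.4189 0.0095 0.049 ]
end [ 0.44602963 -0.04338449  0.055     ] [0.43882017 0.05021144 0.11775306]
```

```bash
python3 -m pendant '[[[-1,0,2],[0,0,0]],[[-2.5,0,4],[0,0,0]],[[-2.5,0,6],[0,0,0]],[[-2.5,0,8],[0,0,0]],[[-2.5,0,10],[0,0,0]],[[-2.5,0,11],[0,0,0]],[[-2.5,0,12],[0,0,0]],[[-2.5,0,12],[0,0,0]],[[-2.5,0,12],[0,0,0]]]'
```

```text
time_s: 8.95
tcp_pos: [0.4383, 0.0525, 0.1052]
ee_rot: [[0.089, -0.996, -0.0], [-0.996, -0.089, -0.0], [0.0, 0.0, -1.0]]
wrist_force: [-0.0, 0.8, 0.5]
gripper_width: 0.219
gripper_force: 30.0
```

```bash
python3 -m pendant '[[[0,0,0.7],[0,0,0]],[[0,0,1.4],[0,0,0]],[[0,0,1.4],[0,0,0]]]'
```

```text
time_s: 9.25
tcp_pos: [0.4388, 0.0527, 0.1042]
ee_rot: [[0.089, -0.996, 0.001], [-0.996, -0.089, 0.0], [-0.0, -0.001, -1.0]]
wrist_force: [0.7, -0.2, 3.3]
gripper_width: 0.215
gripper_force: 30.0
```

```bash
python3 -m pendant '[[[0,0,0],[0,0,0]],[[0,0,0],[0,0,0]],[[0,0,0],[0,0,0]],[[0,0,0],[0,0,0]],[[0,0,0],[0,0,0]],[[0,0,0],[0,0,0]]]' 0.6 && python3 -m pendant '[[[0,0,-5],[0,0,0]],[[0,0,-15],[0,0,0]],[[0,0,-30],[0,0,0]],[[0,0,-50],[0,0,0]],[[0,0,-75],[0,0,0]],[[0,0,-100],[0,0,0]],[[0,0,-115],[0,0,0]],[[0,0,-115],[0,0,0]],[[0,0,-115],[0,0,0]]]'
python3 - <<'E'
from h import *
c=cap("wrist"); cv2.imwrite("pics/w5.png",cv2.resize(c["im"][0:320,220:420],None,fx=1.85,fy=1.85,interpolation=cv2.INTER_CUBIC))
E
```

```text
time_s: 9.85
tcp_pos: [0.4382, 0.0526, 0.1038]
ee_rot: [[0.089, -0.996, -0.0], [-0.996, -0.089, -0.0], [0.0, 0.0, -1.0]]
wrist_force: [0.5, 0.8, 0.6]
gripper_width: 0.589
gripper_force: 0.0
time_s: 10.75
tcp_pos: [0.438, 0.0525, 0.2192]
ee_rot: [[0.089, -0.996, 0.001], [-0.996, -0.089, 0.001], [-0.001, -0.001, -1.0]]
wrist_force: [-0.1, -0.4, -0.6]
gripper_width: 0.601
gripper_force: 0.0
```

View pics/w5.png

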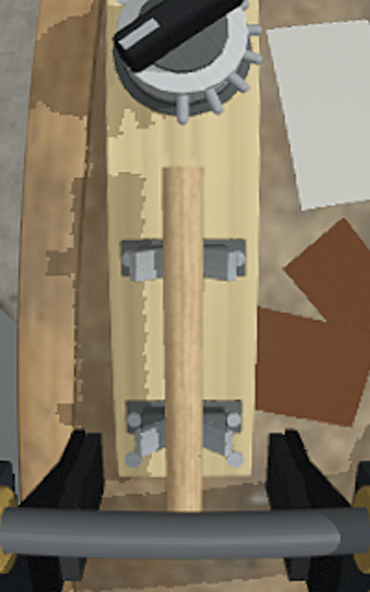

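The dowel lies in both Vs. Its visible end is at crop (183,168), and the rests are near crop rows 260 and 440.

Run:
```python
from h import *
c=cap("wrist")
P=lambda u,v,z:plane(c,220+u/1.85,v/1.85,z)
print("end",P(183,168,.0515),P(183,168,.042))
print("restR",[P(u,v,.049).round(4) for u,v in((146,256),(226,256),(144,281),(231,281))])
print("restL",[P(u,v,.049).round(4) for u,v in((148,428),(222,428),(147,458),(224,455))])
print("drum",P(187,40,.05))
print("bar",P(120,55,.088),P(130,71,.088))
goal(.452,-.106,.205,-138.5)
```

```text
end [ 0.44524444 -0.03994619  0.0515    ] [ 0.44528514 -0.04032146  0.042     ]
restR [array([0.4586, 0.0016, 0.049 ]), array([ 0.4221, -0.0017,  0.049 ]), array([0.4587, 0.0133, 0.049 ]), array([0.4186, 0.0097, 0.049 ])]
restL [array([0.4517, 0.0865, 0.049 ]), array([0.4149, 0.0833, 0.049 ]), array([0.4511, 0.1033, 0.049 ]), array([0.4122, 0.0982, 0.049 ])]
drum [ 0.44871965 -0.09982362  0.05      ]
bar [ 0.47306695 -0.0816672   0.088     ] [ 0.46861883 -0.07532521  0.088     ]
shift [159.   -0.3  13.2] turn [ 0.0014 -0.0012  0.9352]  dist 160.0 deg 53.6
```

```bash
python3 -m pendant '[[[15,0,0],[0,0,0.1]],[[40,0,4],[0,0,0.22]],[[65,0,8],[0,0,0.34]],[[90,0,12],[0,0,0.46]],[[115,0,14],[0,0,0.58]],[[135,0,14],[0,0,0.7]],[[150,0,14],[0,0,0.82]],[[159,0,14],[0,0,0.935]],[[159,0,14],[0,0,0.935]],[[159,0,14],[0,0,0.935]]]'; python3 -m pendant '[[[0,0,0],[0,0,0]],[[0,0,0],[0,0,0]]]';  python3 - <<'E'
from h import *
c=cap("wrist"); cv2.imwrite("pics/w6.png",cv2.resize(c["im"][80:380,190:450],None,fx=2,fy=2,interpolation=cv2.INTER_CUBIC))
E
```

```text
time_s: 11.85
tcp_pos: [0.452, -0.1058, 0.204]
ee_rot: [[-0.747, -0.664, -0.002], [-0.664, 0.747, -0.0], [0.002, 0.001, -1.0]]
wrist_force: [-0.3, -0.3, -0.1]
gripper_width: 0.597
gripper_force: 0.0
time_s: 12.05
tcp_pos: [0.4523, -0.1053, 0.2047]
ee_rot: [[-0.747, -0.664, -0.0], [-0.664, 0.747, -0.0], [0.0, 0.0, -1.0]]
wrist_force: [0.6, -0.5, -0.5]
gripper_width: 0.606
gripper_force: 0.0
```

View pics/w6.png

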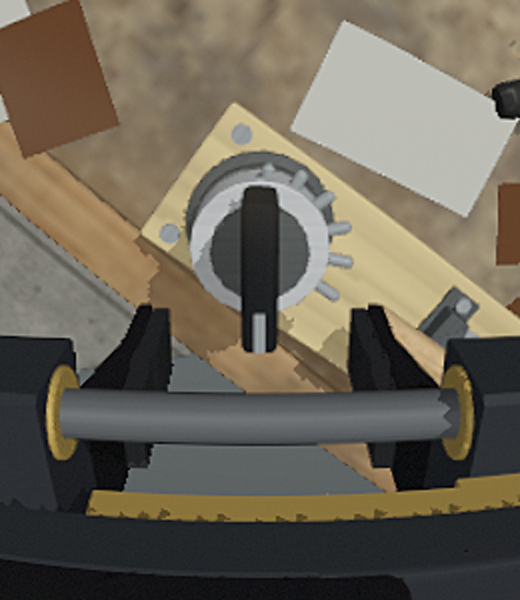

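The bar is aligned with the tool's x axis. It runs from crop (261,187) to (260,353), with the pointer at the near end.

Run:
```python
from h import *
c=cap("wrist")
P=lambda u,v,z:plane(c,190+u/2,80+v/2,z)
a,b=P(261,187,.088),P(259.5,353,.088); m=(a+b)/2; d=a-b; y=np.degrees(np.arctan2(d[1],d[0]))
print(a,b,m,np.linalg.norm(d),y); goal(m[0],m[1],.131,y)
```

```text
[ 0.4252768  -0.12740142  0.088     ] [ 0.47394255 -0.08491868  0.088     ] [ 0.44960967 -0.10616005  0.088     ] 0.0645998307876719 -138.88067856496008
shift [ 2.6  1.3 73.8] turn [ 0.     -0.      0.0086]  dist 74.0 deg 0.5
```

```bash
python3 -m pendant '[[[1.3,1,10],[0,0,0.005]],[[1.3,1,25],[0,0,0.005]],[[1.3,1,40],[0,0,0.005]],[[1.3,1,52],[0,0,0.005]],[[1.3,1,62],[0,0,0.005]],[[1.3,1,70],[0,0,0.005]],[[1.3,1,73],[0,0,0.005]],[[1.3,1,73],[0,0,0.005]],[[1.3,1,73],[0,0,0.005]]]'; python3 -m pendant '[[[0,0,0],[0,0,0]],[[0,0,0],[0,0,0]],[[0,0,0],[0,0,0]],[[0,0,0],[0,0,0]],[[0,0,0],[0,0,0]],[[0,0,0],[0,0,0]],[[0,0,0],[0,0,0]],[[0,0,0],[0,0,0]]]' 0;  python3 - <<'E'
from h import *
s=r.sense(); print(s["joints"].round(1),s["wrist_force"],s["moment"])
E
```

```text
time_s: 13.05
tcp_pos: [0.4511, -0.1059, 0.1322]
ee_rot: [[-0.752, -0.659, 0.001], [-0.659, 0.752, -0.0], [-0.001, -0.001, -1.0]]
wrist_force: [-0.0, -0.1, 0.5]
gripper_width: 0.601
gripper_force: 0.0
time_s: 13.85
tcp_pos: [0.4512, -0.1063, 0.1319]
ee_rot: [[-0.752, -0.659, 0.001], [-0.659, 0.752, -0.001], [-0.0, -0.001, -1.0]]
wrist_force: [1.1, -4.9, -1.4]
gripper_width: 0.158
gripper_force: 30.0
[  6.9  17.7 -33.8   0.1 -38.5 -55.7] [ 1.06748288 -4.88531856 -1.35983506] [-1.26072235 -0.63515943  0.03593652]
```

```bash
python3 -m pendant '[[[0,0,0],[0,0,0.04]],[[0,0,0],[0,0,0.1]],[[0,0,0],[0,0,0.16]],[[0,0,0],[0,0,0.22]],[[0,0,0],[0,0,0.28]],[[0,0,0],[0,0,0.34]],[[0,0,0],[0,0,0.4]],[[0,0,0],[0,0,0.46]],[[0,0,0],[0,0,0.5]],[[0,0,0],[0,0,0.5]]]';  python3 - <<'E'
from h import *
s=r.sense(); R=s["ee_rot"];print(np.degrees(np.arctan2(R[1,0],R[0,0])),s["joints"].round(1),s["wrist_force"],s["moment"])
print("tool force",R.T@s["wrist_force"])
E
```

```text
time_s: 14.85
tcp_pos: [0.4506, -0.1053, 0.1319]
ee_rot: [[-0.976, -0.218, -0.0], [-0.218, 0.976, 0.001], [-0.0, 0.001, -1.0]]
wrist_force: [-1.5, 3.9, 1.7]
gripper_width: 0.158
gripper_force: 30.0
-167.38647632862012 [  7.   17.7 -33.8  -0.1 -38.5 -84.3] [-1.49668742  3.85925678  1.73711173] [1.26668067 0.09473858 0.1489949 ]
tool force [ 0.61767953  4.0944823  -1.73354549]
```

```bash
python3 -m pendant '[[[0,0,0],[0,0,0.06]],[[0,0,0],[0,0,0.15]],[[0,0,0],[0,0,0.25]],[[0,0,0],[0,0,0.35]],[[0,0,0],[0,0,0.45]],[[0,0,0],[0,0,0.55]],[[0,0,0],[0,0,0.64]],[[0,0,0],[0,0,0.71]],[[0,0,0],[0,0,0.757]],[[0,0,0],[0,0,0.757]]]'; python3 -m pendant '[[[0,0,0],[0,0,0]],[[0,0,0],[0,0,0]],[[0,0,0],[0,0,0]]]'
python3 - <<'E'
from h import *
s=r.sense(); R=s["ee_rot"];print(np.degrees(np.arctan2(R[1,0],R[0,0])),s["joints"].round(1),s["wrist_force"],s["moment"])
c=cap("wrist");t=cap("top")
a=cv2.resize(c["im"][80:380,190:450],(520,600)); b=cv2.resize(t["im"][165:235,230:300+65],None,fx=2,fy=2)
cv2.imwrite("pics/w7.png",np.vstack([a,cv2.resize(b,(520,270))])[:870]); cv2.imwrite("pics/w7.png",cv2.resize(np.vstack([a,cv2.resize(b,(520,270))]),(359,600)))
cv2.imwrite("pics/w7full.png",a)
E
```

```text
time_s: 15.85
tcp_pos: [0.4509, -0.1036, 0.1319]
ee_rot: [[-0.859, 0.512, 0.001], [0.512, 0.859, 0.003], [0.001, 0.004, -1.0]]
wrist_force: [-1.7, 14.9, 3.8]
gripper_width: 0.159
gripper_force: 30.0
time_s: 16.15
tcp_pos: [0.4509, -0.1035, 0.1319]
ee_rot: [[-0.859, 0.511, 0.001], [0.511, 0.859, 0.003], [0.001, 0.004, -1.0]]
wrist_force: [-2.5, 15.6, 3.2]
gripper_width: 0.162
gripper_force: 30.0
149.25857618955717 [   7.2   17.7  -33.7   -0.3  -38.5 -127.7] [-2.4683421  15.5594858   3.15232488] [4.47851817 0.370432   0.12264281]
```

View pics/w7.png

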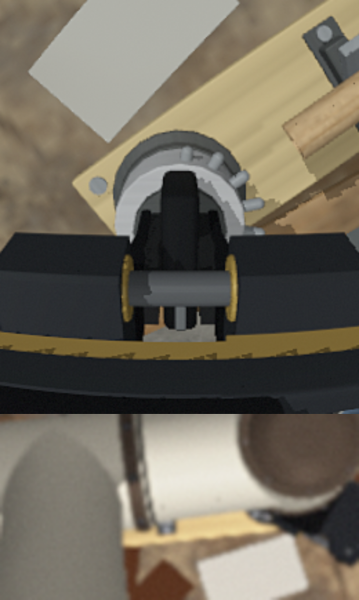

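The bar is still seated between the pads and lined up with the fingers, and the dowel is undisturbed. I'll relieve the 15 N side load and nudge the turn slightly.

```bash
python3 -m pendant '[[[0.5,0.9,0],[0,0,0.005]],[[1,1.7,0],[0,0,0.01]],[[1,1.7,0],[0,0,0.01]],[[1,1.7,0],[0,0,0.01]],[[1,1.7,0],[0,0,0.01]],[[1,1.7,0],[0,0,0.01]]]'
python3 - <<'E'
from h import *
s=r.sense(); R=s["ee_rot"];print(np.degrees(np.arctan2(R[1,0],R[0,0])),s["wrist_force"],s["moment"])
c=cap("wrist"); m=cv2.cvtColor(c["im"],cv2.COLOR_BGR2GRAY)
# bar direction in front of the fingers: dark run around column 320, rows of bar's far part
for v in range(206,226,3):
    x=np.where(m[v,300:342]<60)[0]+300; print(v,x.min() if len(x) else None,x.max() if len(x) else None)
E
```

```text
time_s: 16.85
tcp_pos: [0.4509, -0.1032, 0.1319]
ee_rot: [[-0.854, 0.52, 0.001], [0.52, 0.854, 0.001], [0.0, 0.001, -1.0]]
wrist_force: [-0.6, 7.4, 1.8]
gripper_width: 0.159
gripper_force: 30.0
148.67273998685187 [-0.58555956  7.4366139   1.79614317] [ 2.12340035 -0.05760015  0.15075745]
206 309 330
209 308 331
212 308 331
215 307 332
218 306 335
221 300 340
224 306 341
```

```bash
python3 -c "
from station import r
print(r.finish_job())"
```

```text
the job is handed in; nothing more can be done
None
```

The job is handed in at about 17 s: by the camera estimate the dowel lies in both V rests, within about 2 mm of even, and is released; the turret is held gripped at about 72.5° by the hand's rotation, against 72° for the third click; I never moved near the offcut or the jar.

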